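# Pressure cooker onto the burner under the wire shelf

## Robot

A 6-joint arm with a two-finger parallel gripper is mounted at the origin on the work surface. World frame = base frame: x ahead of the robot, y to its left, z up, the work surface at z = 0. Lengths are in m, angles in rad, forces in N, time in s.
With the tool pointing down it reaches from about 0.3 to 0.775 m from the base axis. Payload 14.6 kg.
Tool frame: the origin (TCP) lies midway between the tips of the shut fingers; the grasp point (between the pads) lies 19 mm behind it (ctrl.pinch_z is the z of the grasp point in the tool frame, in m); z points along the fingers, y is the line along which they close (so a half turn about z gives the same grasp; the last joint's range is limited). The gripper opens to 94 mm and grips with 3 to 60 N. Pads are 16 mm wide; open, the fingers measure 119 mm over their backs; the gripper's body (75 mm by 177 mm) begins 78 mm behind the grasp point.
Start: joints at [1.135, 0.3, 1.521, -0, 1.321, -0.067], TCP at [0.198, 0.513, 0.205] pointing down, gripper open.
Joint ranges: [-3.03, 3.03], [-0.79, 2.21], [0.23, 2.52], [-1.04, 4.18], [0, 3.07], [-2.55, 2.55]. Speed limits (rad/s): [2.22, 2.22, 2.57, 3.14, 3.14, 3.14].

## Interface

Orientations are given as [roll, pitch, yaw] about the fixed x, y, z axes, in that order (R = Rz(yaw) Ry(pitch) Rx(roll)).
In Python, from station import ctrl, camera, ticket gives the robot as it stands. The module is installed in compiled form; this text tells all that it offers.
- The arm moves only by the shell command python3 -m inch 'ROWS' [FORCE]. ROWS is text: rows parted by semicolons, each of 7 numbers parted by spaces: the opening, from -1 (shut) to 1 (fully open), then the shift along the tool's x, y, z in units of 0.03 m (1.0 is 0.03 m), then the turn, a rotation vector about the tool's x, y, z in units of 10 degrees (1.0 is 10 degrees). In form: grip dx dy dz rx ry rz; .... A call has 1 to 10 rows; each row shifts and turns the commanded pose from where the row before left it, along the tool's axes as they then stand; what a row does not reach is not made up. A row lasts 1/8 s, in which the tool goes at most 62.5 mm and 10.7 degrees, less where a joint would pass 70% of its speed; a pose out of reach is approached as far as the arm can. A call with a number of a shift or a turn outside -1 to 1 is refused whole. A call with a gripper value outside its range is refused whole. The fingers move at their own pace and stop on an object; FORCE is the grip in N (left out, the last holds). Time passes only in rows, so rows that do not move let the fingers close. It gives the time, the measured TCP pose, the force, the opening and the grip force at its end, in the units of the state.
- ctrl.get_obs(): the state, without advancing time (a new reading comes with each control period).
- camera(name): name is "side" or "top"; returns a dict with "img" (480x640x3 uint8, blue, green, red), "range_z" (480x640 float32, m along the optical axis (not along the pixel's ray), 0 where there is no reading), "intrinsics" (3x3 intrinsics, pixels), "k1" (the pictures are not rectified: a ray, as slopes to the right and down, at radius r is drawn at 1 + k1 r^2 times it, then the intrinsics apply), "view" (4x4, takes a point from world to camera coordinates). Camera axes: x right, y down, z forward; pixel columns grow to the right and rows downward; lengths in m; the calibration is good to about 2 mm. A picture is of the moment at which its call begins.
- ticket.hand_in(): hands the job in; it is judged then, once.
The state is a dict: "time_s": time; "qpos": joint angles; "joint_vel": joint speeds; "tau": joint torques, N m; "ee_pos": TCP position; "eef_rot": TCP orientation; "force": force on the tool from outside, world axes, zero at the start; "moment": the same for the moment, N m; "grip_width": finger opening in m; "grip_force": force on a finger pad.
Only numpy, scipy, OpenCV 4.12 (cv2) and the standard library are available. Lean on these libraries where they do the work, as an engineer would, in place of code of your own. Each camera call takes 0.05 s, during which the arm holds its last target. There are 200 camera calls.

## Task

Bring the small pressure cooker in through the open front of the steel rack, under the wire shelf, and leave it standing centred on the printed ring of the burner, with the long handle pointing straight out of the rack's open front. Do not tip the cooker over or ram the rack, and leave the bamboo box, the lidded rice bowl and the spatula where they are.

Things in the scene. Friction and masses are not known exactly. Their poses are not given: they have to be found in the camera images.
- cooker: Single-portion pressure cooker, one rigid piece (lid locked on), about 0.65 kg: round aluminium pot 138 mm in diameter (lid rim 144 mm), 108 mm high to the valve on the lid. Origin: centre of its underside, z up. Long black handle along -x, short helper handle on +x. Starts standing on the counter outside the rack's open front.
- grip (a point): On the cooker's long handle, at x -195, z 72 mm in its frame; a good place to pinch from above, 90 mm outside the shelf when the cooker is in place. The handle is straight, 22 mm wide (y), 18 mm high (z 63 to 81), and runs from the pot wall to x -240 mm.
- helper (a point): Outer end of the cooker's short helper handle (40 mm wide, 14 mm high), at x +102, z 70 mm in the cooker's frame.
- rack: Fixed steel wire shelf on four posts over a black burner glass that is flush with the counter (no step). Origin: counter level, at the centre of the burner ring; -x points out of the open front. Posts of radius 7 mm at x -105 and +125, y +-105 mm (196 mm free between the front ones), with feet of radius 12 mm, 6 mm high. Rails at height 45 mm close the sides and back.
- shelf_front (a point): Middle of the shelf's front wire, at x -105, z 135 mm in the rack's frame. The shelf of wires spans the four posts at this height: underside 130 mm, top 140 mm above the counter (post tops 147 mm). The cooker passes under it with 22 mm to spare.
- burner (a point): Centre of the burner's printed grey ring (156 mm outer diameter) under the shelf, at counter level; same axes as the rack.
- bamboo_box: Closed bamboo lunch box 94 x 184 x 42 mm, origin under its centre. Bystander.
- rice_bowl: Lidded steel rice bowl, 108 mm in diameter, 61 mm high, origin under its centre. Bystander.
- spatula: Spatula 200 mm long lying on the counter. Bystander.

How it is judged:
At the end, for the whole second after the job is handed in: The cooker stands upright and at rest on the burner under the shelf, released, its centre within 20 mm of the ring's centre, its long handle pointing out of the open front within 0.3 rad (17 degrees) of straight (horizontal distance between cooker and burner below 0.02 m and height (world z) of cooker below 0.004 m and angle between cooker's own z axis and vertical below 0.06 rad and angle between the x axis of cooker and the x axis of rack, either way round below 0.3 rad and x of grip in the frame of rack below -0.1 m and linear speed of cooker below 0.01 m/s and angular speed of cooker below 0.1 rad/s); the robot touches nothing.
It fails at once if the cooker is tipped by more than 0.4 rad (23 degrees) (angle between cooker's own z axis and vertical above 0.4 rad).
It fails at once if the cooker is pressed or struck against the rack with more than 30 N (contact force between cooker and rack above 30 N).
It fails at once if the arm presses on the rack with more than 30 N (contact force between the arm and rack above 30 N).
It fails at once if the bamboo box, the rice bowl or the spatula is moved by more than 30 mm (distance of any of bamboo_box, rice_bowl, spatula from where it was at the start of the episode above 0.03 m).
It also fails if it takes over 45 s, if anything falls off the work surface, if the arm or the gripper's body presses on something with over 40 N, if the wrist force passes 120 N, or if a joint passes its speed limit or range.

## Working session

There is one attempt and no reset: what is moved stays moved. The work goes in short steps, Python scripts to look and compute and a shell command to move; the robot and the scene stay as the last step left them, time stands still between calls to the robot, and variables do not carry over. Pictures are saved under pics/ and viewed, at most 10 in all, crops included, and the job is handed in when it is done.

```bash
mkdir -p pics; cat > h.py <<'E'
import numpy as np, cv2
from station import ctrl, camera
def cloud(c):
    K=c["intrinsics"];h,w=c["range_z"].shape
    u,v=np.meshgrid(np.arange(w),np.arange(h))
    p=np.stack([u,v],-1).reshape(-1,1,2).astype(float)
    n=cv2.undistortPoints(p,K,np.array([c["k1"],0,0,0,0.])).reshape(h,w,2)
    z=c["range_z"]; P=np.dstack([n*z[...,None],z])
    V=np.linalg.inv(c["view"]); W=P@V[:3,:3].T+V[:3,3]; W[z==0]=np.nan
    return W
E
python3 - <<'E'
from h import *
a=camera("top");b=camera("side")
cv2.imwrite("pics/top.png",a["img"]);cv2.imwrite("pics/side.png",b["img"])
for c in(a,b): print(np.linalg.inv(c["view"]).round(3),c["k1"])
o=ctrl.get_obs();print(o,ctrl.pinch_z)
E
```

```text
[[ 2.200e-02 -9.930e-01  1.170e-01  5.080e-01]
 [-1.000e+00 -2.200e-02  1.000e-03 -1.250e-01]
 [ 2.000e-03 -1.170e-01 -9.930e-01  1.046e+00]
 [ 0.000e+00  0.000e+00  0.000e+00  1.000e+00]] -0.10702554012236326
[[-0.837 -0.416  0.355  0.243]
 [-0.547  0.619 -0.564  0.453]
 [ 0.014 -0.666 -0.746  0.866]
 [ 0.     0.     0.     1.   ]] -0.04517587002611955
{'time_s': 0.1, 'qpos': array([ 1.13541268e+00,  3.00441902e-01,  1.52150742e+00, -2.03681665e-05,
        1.32066545e+00, -6.66129306e-02]), 'joint_vel': array([ 4.60116370e-05, -2.22620812e-03, -2.13414017e-03, -1.02010355e-03,
       -3.52693994e-03,  2.05842728e-03]), 'tau': array([ 5.70561169e-04, -5.32642257e+01, -3.53282261e+01,  7.09185773e-02,
        2.34706403e-02, -3.48933588e-05]), 'ee_pos': array([0.19817819, 0.51281618, 0.20493349]), 'eef_rot': array([-3.14057149e+00, -4.83504535e-05,  2.77282697e+00]), 'force': array([0.48667791, 0.74837271, 1.54464738]), 'moment': array([0.02570667, 0.00592954, 0.00036763]), 'grip_force': 0.0, 'grip_width': 0.0939910448778012} -0.0188
```

View pics/top.png

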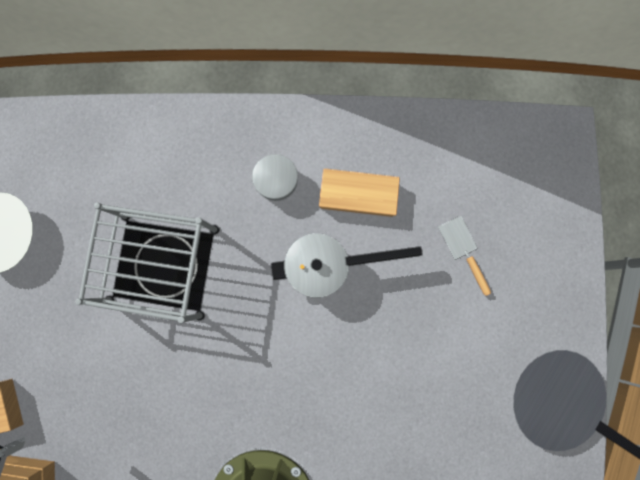

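View pics/side.png

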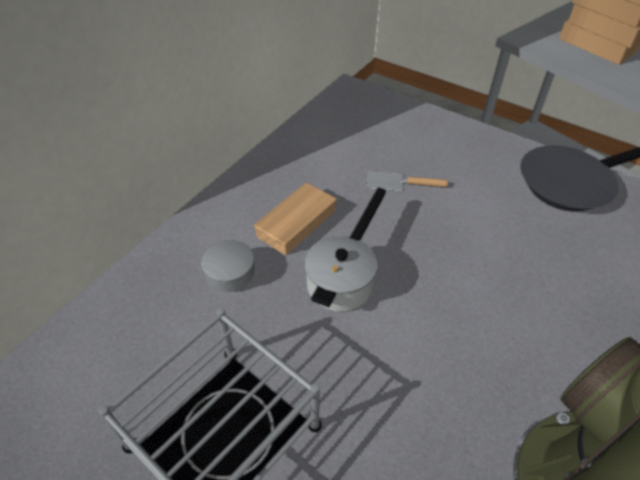

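The top view shows the cooker lid centred near (317,265), with its long handle running to (421,251) and the helper handle at (279,270). The ring is near (166,266), and the rack's front feet are at (214,230) and (199,315). The bowl is at (275,176), the box at (360,192) and the spatula at (465,255). In the side view the rack is at lower left, with its open front towards the cooker and nothing between them.

```bash
python3 - <<'E'
from h import *
for name in("top","side"):
    c=camera(name);W=cloud(c);img=c["img"].astype(int);print(name)
    x,y,z=W[...,0],W[...,1],W[...,2]
    reg=(x>.25)&(x<.8)&(y>-.55)&(y<.45)
    dark=img.max(2)<60
    # long handle
    m=reg&dark&(z>.06)&(z<.095)&(y<.05)
    n,l,s,ce=cv2.connectedComponentsWithStats(m.astype(np.uint8))
    for i in range(1,n):
        if s[i,4]<25: continue
        P=W[l==i];mu=P.mean(0);d=np.linalg.svd(P-mu,full_matrices=0)[2][0];t=(P-mu)@d
        print("dark",s[i],mu.round(4),d.round(3),(mu+t.min()*d).round(3),(mu+t.max()*d).round(3))
    # lid: circle of points above 80 mm
    m=reg&(z>.075)&(z<.12)&~dark&(y<.1)&(y>-.3)&(img.min(2)>90)
    n,l,s,ce=cv2.connectedComponentsWithStats(m.astype(np.uint8));i=1+s[1:,4].argmax()
    P=W[l==i];(cx,cy),r=cv2.minEnclosingCircle(P[:,:2].astype(np.float32));print("lid",cx,cy,r,np.median(P,0),s[i])
    # shelf
    m=(x>.25)&(x<.75)&(y>.05)&(y<.5)&(z>.125)&(z<.16)
    P=W[m];print("shelf",cv2.minAreaRect((P[:,:2]*1000).astype(np.float32)),np.median(P[:,2]))
    # glass + ring at z~0
    g=(x>.3)&(x<.7)&(y>.05)&(y<.5)&(abs(z)<.012)
    P=W[g&(img.max(2)<40)]
    print("glass",cv2.minAreaRect((P[:,:2]*1000).astype(np.float32)),len(P))
    # other things heights
    for nm,mm in(("hi",reg&(z>.015)&(z<.07)),):
        n,l,s,ce=cv2.connectedComponentsWithStats(mm.astype(np.uint8))
        for i in range(1,n):
            if s[i,4]>150:
                P=W[l==i];print(nm,s[i],P.min(0).round(3),P.max(0).round(3))
c=camera("top")
cv2.imwrite("pics/rack.png",cv2.resize(c["img"][190:335,70:240],None,fx=4,fy=4,interpolation=cv2.INTER_CUBIC))
E
```

```text
top
dark [347 248  74  17 582] [ 0.5797 -0.2644  0.0801] [-0.159  0.987  0.001] [ 0.593 -0.348  0.08 ] [ 0.567 -0.183  0.08 ]
dark [272 262  13  17 174] [ 0.5424 -0.0296  0.0763] [-0.974 -0.227  0.005] [ 0.56  -0.026  0.076] [ 0.525 -0.034  0.076]
lid 0.5578887462615967 -0.11319619417190552 0.07306858152151108 [ 0.55553977 -0.11344288  0.08507182] [ 283  233   65   65 3113]
shelf ((552.4849853515625, 262.8696594238281), (243.6982421875, 223.654052734375), 82.96761322021484) 0.13783207066067765
glass ((550.2998046875, 256.74041748046875), (234.62008666992188, 209.85830688476562), 82.7765884399414) 3774
hi [ 252  161   45   40 1460] [ 0.712 -0.063  0.015] [0.8   0.042 0.066]
hi [ 319  168   81   48 3054] [ 0.681 -0.308  0.015] [ 0.791 -0.117  0.047]
hi [114 211  83  16 320] [0.643 0.169 0.02 ] [0.676 0.371 0.068]
hi [468 256  23  40 237] [ 0.496 -0.533  0.015] [ 0.589 -0.479  0.022]
hi [ 98 291  84  25 333] [0.435 0.194 0.015] [0.484 0.393 0.069]
side
dark [350 188  35  52 539] [ 0.5806 -0.2637  0.0806] [-0.153  0.988 -0.   ] [ 0.594 -0.351  0.081] [ 0.568 -0.184  0.081]
dark [312 287 
[... 260 characters left out ...]
25, 261.1331787109375), (241.8086395263672, 223.74024963378906), 83.09597778320312) 0.13792353842935967
glass ((549.0695190429688, 262.0450134277344), (257.9082946777344, 210.62327575683594), 80.0659408569336) 7661
hi [407 177  41   8 195] [ 0.5   -0.535  0.015] [ 0.59  -0.48   0.025]
hi [ 254  182   83   70 2911] [ 0.683 -0.311  0.015] [ 0.793 -0.118  0.048]
hi [ 203  240   51   51 1954] [ 0.714 -0.068  0.015] [0.8   0.041 0.064]
hi [317 279  57  31 590] [ 0.491 -0.144  0.015] [ 0.553 -0.017  0.07 ]
hi [127 338 107  95 710] [0.636 0.129 0.016] [0.674 0.351 0.069]
hi [253 411  66  69 521] [0.429 0.158 0.016] [0.457 0.297 0.07 ]
hi [115 434  47  46 167] [0.573 0.364 0.015] [0.675 0.377 0.069]
```

View pics/rack.png

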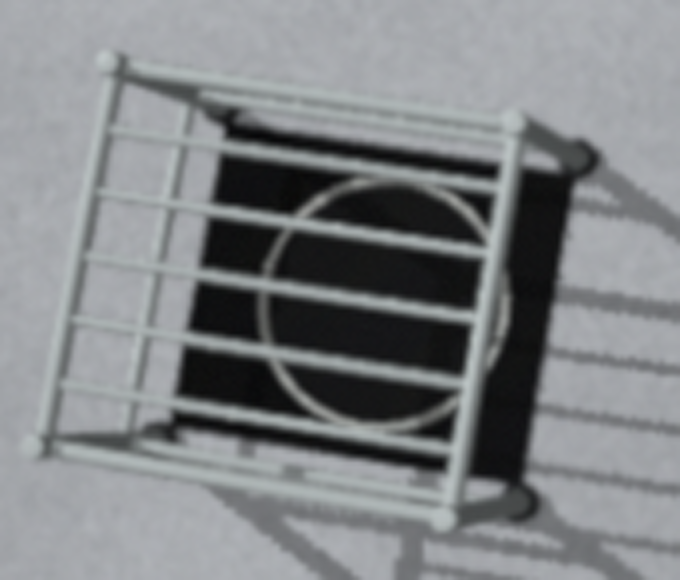

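The crop shows the ring spanning columns 260–511 and rows 177–432, so its centre is at about full-image (166.4, 266.1). The front posts' feet are at the right, and the open side faces the cooker. Cooker and rack sizes both agree with the given dimensions. Next I check the ring ray and start the approach.

```bash
python3 - <<'E'
from h import *
c=camera("top")
n=cv2.undistortPoints(np.array([[[166.4,266.1]]]),c["intrinsics"],np.array([c["k1"],0,0,0,0.])).ravel()
V=np.linalg.inv(c["view"]);d=V[:3,:3]@[*n,1];o=V[:3,3];print("ring",o-d*o[2]/d[2])
a=np.deg2rad(83);print("from shelf",np.array([.5533,.262])-.01*np.array([np.cos(a),np.sin(a)]))
E
python3 -m inch '1 0 0 0 0 0 1;1 0 0 0 0 0 1;1 0 0 0 0 0 1;1 0 0 0 0 0 1;1 0 0 0 0 0 1;1 0 0 0 0 0 1'
```

```text
ring [0.54846052 0.25134574 0.        ]
from shelf [0.55208131 0.25207454]
time_s: 1.05
ee_pos: [0.1982, 0.513, 0.2054]
eef_rot: [-3.142, 0.0, 1.72]
force: [-0.0, -0.1, 0.1]
grip_width: 0.0935
grip_force: 0.0
```

```bash
python3 -m inch '1 -0.97 0.29 0 0 0 0;1 -0.97 0.29 0 0 0 0;1 -0.97 0.29 0 0 0 0;1 -0.97 0.29 0 0 0 0;1 -0.97 0.29 0 0 0 0;1 -0.97 0.29 0 0 0 0;1 -0.97 0.29 0 0 0 0;1 -0.97 0.29 0 0 0 0;1 -0.97 0.29 0 0 0 0;1 -0.97 0.29 0 0 0 0'
```

```text
time_s: 2.3
ee_pos: [0.3294, 0.238, 0.2055]
eef_rot: [3.141, -0.0, 1.726]
force: [0.6, 0.9, -0.1]
grip_width: 0.0941
grip_force: 0.0
```

```bash
python3 -m inch '1 -0.96 0.28 0 0 0 0;1 -0.96 0.28 0 0 0 0;1 -0.96 0.28 0 0 0 0;1 -0.96 0.28 0 0 0 0;1 -0.96 0.28 0 0 0 0;1 -0.96 0.28 0 0 0 0;1 -0.96 0.28 0 0 0 0;1 -0.96 0.28 0 0 0 0;1 -0.96 0.28 0 0 0 0;1 -0.96 0.28 0 0 0 0' && python3 -m inch '1 -0.96 0.28 0 0 0 0;1 -0.96 0.28 0 0 0 0;1 -0.96 0.28 0 0 0 0;1 -0.96 0.28 0 0 0 0;1 -0.96 0.28 0 0 0 0;1 -0.96 0.28 0 0 0 0;1 -0.96 0.28 0 0 0 0;1 -0.96 0.28 0 0 0 0;1 -0.96 0.28 0 0 0 0;1 0 0 0 0 0 0'
```

```text
time_s: 3.55
ee_pos: [0.4568, -0.0337, 0.2055]
eef_rot: [3.141, 0.0, 1.725]
force: [1.0, -0.1, 0.0]
grip_width: 0.0938
grip_force: 0.0
time_s: 4.8
ee_pos: [0.5712, -0.2784, 0.2046]
eef_rot: [-3.141, -0.0, 1.724]
force: [-0.4, 0.2, 0.4]
grip_width: 0.0941
grip_force: 0.0
```

```bash
python3 -m inch '1 -1 0.39 0 0 0 0;1 0 0 0 0 0 0;1 0 0 1 0 0 0;1 0 0 1 0 0 0;1 0 0 1 0 0 0;1 0 0 1 0 0 0;1 0 0 0.5 0 0 0;1 0 0 0.55 0 0 0;1 0 0 0 0 0 0' && python3 - <<'E'
from h import *
cv2.imwrite("pics/g.png",camera("side")["img"][130:350,250:500])
E
```

```text
time_s: 5.92
ee_pos: [0.587, -0.3046, 0.0532]
eef_rot: [-3.141, -0.001, 1.726]
force: [-0.5, -0.1, 0.2]
grip_width: 0.0943
grip_force: 0.0
```

View pics/g.png

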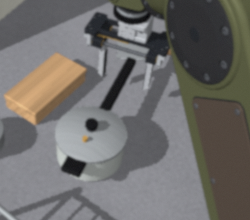

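The picture (an unscaled crop) shows the open fingers straddling the long handle, with crop (102,70) and (150,80) on either side, clear of the box. I close the fingers now.

```bash
python3 -m inch '-1 0 0 0 0 0 0;-1 0 0 0 0 0 0;-1 0 0 0 0 0 0;-1 0 0 0 0 0 0;-1 0 0 0 0 0 0;-1 0 0 0 0 0 0;-1 0 0 0 0 0 0;-1 0 0 0 0 0 0' 30
```

```text
time_s: 6.98
ee_pos: [0.5874, -0.305, 0.054]
eef_rot: [3.141, 0.0, 1.726]
force: [0.5, 0.1, -0.0]
grip_width: 0.0218
grip_force: 30.0
```

```bash
python3 -m inch '-1 0 0 0 0 0 0;-1 0 -0.225 0 0 0 0.2;-1 0 -0.225 0 0 0 0.2;-1 0 -0.225 0 0 0 0.2;-1 0 -0.225 0 0 0 0.2;-1 0 -0.225 0 0 0 0.2;-1 0 -0.225 0 0 0 0.2;-1 0 -0.225 0 0 0 0.2;-1 0 -0.225 0 0 0 0.2;-1 0 0 0 0 0 0' 60
cat > m.py <<'E'
from h import *
def cooker(name):
    c=camera(name);W=cloud(c);img=c["img"].astype(int);x,y,z=np.moveaxis(W,2,0)
    e=ctrl.get_obs();g=e["ee_pos"]
    m=(abs(x-g[0])<.12)&(y>g[1])&(y<g[1]+.32)&(z>.08)&(z<.095)&(img.min(2)>90)
    n,l,s,_=cv2.connectedComponentsWithStats(m.astype(np.uint8));i=1+s[1:,4].argmax()
    P=W[l==i];(cx,cy),r=cv2.minEnclosingCircle(P[:,:2].astype(np.float32))
    m=(abs(x-g[0])<.06)&(y>cy-.25)&(y<cy-.08)&(z>.07)&(z<.09)&(img.max(2)<60)
    Q=W[m][:,:2];mu=Q.mean(0);d=np.linalg.svd(Q-mu,full_matrices=0)[2][0];d*=np.sign(d[1])
    a=np.deg2rad(83);R=np.array([[np.cos(a),np.sin(a)],[-np.sin(a),np.cos(a)]])
    print(name,"centre",(cx,cy),"r",r,"yaw",np.arctan2(d[1],d[0]),len(Q),"in rack",R@(np.array([cx,cy])-[.550,.2517]),"tool",g,e["eef_rot"])
for n in("top","side"): cooker(n)
E
python3 m.py
```

```text
time_s: 8.22
ee_pos: [0.5331, -0.3068, 0.054]
eef_rot: [-3.141, -0.0, 1.445]
force: [0.2, -0.9, -1.3]
grip_width: 0.0215
grip_force: 60.0
top centre (0.5558534264564514, -0.11436183005571365) r 0.07036657631397247 yaw 1.4416506313048074 281 in rack [-0.36261991 -0.05042151] tool [ 0.53337796 -0.30677008  0.0539778 ] [-3.14145346e+00  3.26305211e-05  1.44627091e+00]
side centre (0.5575190782546997, -0.11706864088773727) r 0.07128758728504181 yaw 1.4845060659028717 424 in rack [-0.36510355 -0.05240462] tool [ 0.5335125  -0.30680025  0.05394801] [-3.14149528e+00  8.56233424e-05  1.44657790e+00]
```

```bash
python3 -m inch '-1 0.4 -0.22 0 0 0 0;-1 0.4 -0.22 0 0 0 0;-1 0.4 -0.22 0 0 0 0;-1 0.4 -0.22 0 0 0 0;-1 0.4 -0.22 0 0 0 0;-1 0.4 -0.22 0 0 0 0;-1 0.4 -0.22 0 0 0 0;-1 0.4 -0.18 0 0 0 0;-1 0.2 0 0 0 0 0;-1 0 0 0 0 0 0' 60
python3 m.py
```

```text
time_s: 9.57
ee_pos: [0.495, -0.1982, 0.0538]
eef_rot: [-3.141, -0.001, 1.447]
force: [1.0, 4.3, -0.4]
grip_width: 0.0215
grip_force: 60.0
top centre (0.5163957476615906, -0.007292926777154207) r 0.0710005983710289 yaw 1.4611140262741806 182 in rack [-0.26115776  0.00179047] tool [ 0.4950268  -0.19839197  0.05379953] [-3.14088770e+00 -1.08441841e-03  1.44692209e+00]
side centre (0.5189608335494995, -0.009138600900769234) r 0.07112886011600494 yaw 1.4870559514135964 505 in rack [-0.26267707 -0.00098042] tool [ 0.49501635 -0.19860735  0.0537843 ] [-3.14095944e+00 -9.46782548e-04  1.44672761e+00]
```

```bash
python3 -m inch '-1 0.4 0 0 0 0 0;-1 0.4 0 0 0 0 0;-1 0.4 0 0 0 0 0;-1 0.4 0 0 0 0 0;-1 0.4 0 0 0 0 0;-1 0.4 0 0 0 0 0;-1 0.4 0 0 0 0 0;-1 0.4 0 0 0 0 0;-1 0.4 0 0 0 0 0;-1 0 0 0 0 0 0' 60
python3 m.py
python3 - <<'E'
from h import *
cv2.imwrite("pics/in.png",camera("side")["img"])
E
```

```text
time_s: 10.92
ee_pos: [0.5085, -0.0906, 0.0539]
eef_rot: [-3.141, -0.001, 1.447]
force: [0.1, 3.5, 0.3]
grip_width: 0.0216
grip_force: 60.0
top centre (0.5304514169692993, 0.0982653796672821) r 0.07097795605659485 yaw 3.0137005187101686 40 in rack [-0.15467331  0.00070389] tool [ 0.50846331 -0.09104674  0.05388361] [-3.14138696e+00 -9.67913884e-04  1.44699897e+00]
side centre (0.5319070219993591, 0.09672403335571289) r 0.07010383903980255 yaw 1.4862644585713525 583 in rack [-0.15602578 -0.0009287 ] tool [ 0.50843706 -0.0913775   0.05388148] [-3.14140234e+00 -8.30161696e-04  1.44665273e+00]
```

View pics/in.png

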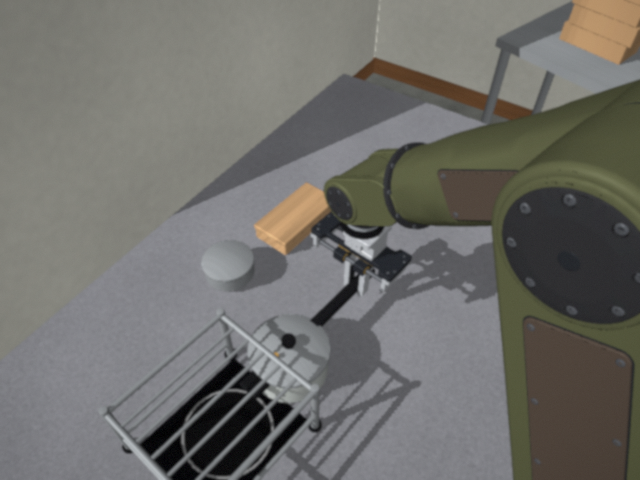

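The cooker is entering centred: its lid is at (290,345) between the front posts at (228,345) and (315,410), and the knob is just under the front wire. Continuing.

```bash
python3 -m inch '-1 0.4 0 0 0 0 0;-1 0.4 0 0 0 0 0;-1 0.4 0 0 0 0 0;-1 0.4 0 0 0 0 0;-1 0.4 0 0 0 0 0;-1 0.4 0 0 0 0 0;-1 0.4 0 0 0 0 0;-1 0.4 0 0 0 0 0;-1 0.4 0 0 0 0 0;-1 0.4 0 0 0 0 0' 60 && python3 -m inch '-1 0.4 0 0 0 0 0;-1 0.4 0 0 0 0 0;-1 0.3 0 0 0 0 0;-1 0 0 0 0 0 0;-1 0 0 0 0 0 0'
python3 - <<'E'
from h import *
cv2.imwrite("pics/in2.png",camera("side")["img"])
E
```

```text
time_s: 12.32
ee_pos: [0.5234, 0.0279, 0.0539]
eef_rot: [-3.141, 0.0, 1.446]
force: [0.4, -3.5, -0.2]
grip_width: 0.0209
grip_force: 60.0
time_s: 12.95
ee_pos: [0.5274, 0.0602, 0.0539]
eef_rot: [-3.142, -0.001, 1.446]
force: [0.1, 4.1, -1.2]
grip_width: 0.0214
grip_force: 60.0
```

View pics/in2.png

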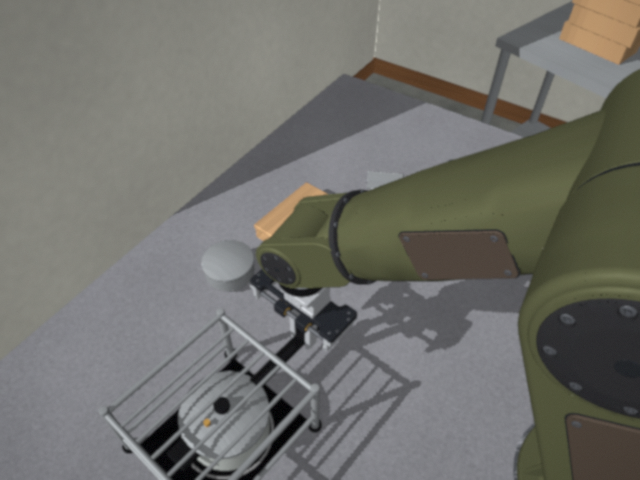

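The cooker sits inside the rack (lid around (225,425)), the handle runs out of the front, and the tool is at the computed grip target. I release, rise and back off, then check.

```bash
python3 -m inch '0 0 0 0 0 0 0;0 0 0 0 0 0 0;0 0 0 0 0 0 0;0 0 0 0 0 0 0;0 0 0 0 0 0 0;0 0 0 -0.5 0 0 0;0 0 0 -1 0 0 0;0 0 0 -1 0 0 0;0 0 0 -1 0 0 0;0 0 0 -1 0 0 0' 10 && python3 -m inch '0 0 0 -1 0 0 0;0 -1 0 0 0 0 0;0 -1 0 0 0 0 0;0 -1 0 0 0 0 0;0 -1 0 0 0 0 0;0 -1 0 0 0 0 0;0 -1 0 0 0 0 0;0 -1 0 0 0 0 0;0 -1 0 0 0 0 0;0 0 0 0 0 0 0'
python3 - <<'E'
from h import *
c=camera("top");cv2.imwrite("pics/end.png",cv2.resize(c["img"][180:345,60:260],None,fx=4,fy=4,interpolation=cv2.INTER_CUBIC))
a=np.deg2rad(83);R=np.array([[np.cos(a),np.sin(a)],[-np.sin(a),np.cos(a)]])
for n in("top","side"):
    c=camera(n);W=cloud(c);img=c["img"].astype(int);x,y,z=np.moveaxis(W,2,0)
    near=np.hypot(x-.55,y-.252)<.11
    P=W[near&(z>.08)&(z<.095)&(img.min(2)>70)];(cx,cy),r=cv2.minEnclosingCircle(P[:,:2].astype(np.float32))
    K=W[near&(z>.096)&(z<.118)&(img.max(2)<60)]
    Q=W[(abs(x-.53)<.05)&(y>.0)&(y<.13)&(z>.07)&(z<.09)&(img.max(2)<60)][:,:2];mu=Q.mean(0);d=np.linalg.svd(Q-mu,full_matrices=0)[2][0];d*=np.sign(d[1])
    print(n,(cx,cy),r,R@(np.array([cx,cy])-[.55,.2517]),"knob",K.mean(0),len(K),"handle",mu,len(Q),"yaw",np.degrees(np.arctan2(d[1],d[0])),"lid z",P[:,2].min(),np.median(P[:,2]))
E
```

```text
time_s: 14.25
ee_pos: [0.5274, 0.0599, 0.1911]
eef_rot: [3.141, -0.0, 1.446]
force: [0.0, 0.5, -0.8]
grip_width: 0.047
grip_force: 0.0
time_s: 15.5
ee_pos: [0.4973, -0.1796, 0.2198]
eef_rot: [3.141, 0.0, 1.444]
force: [0.0, 0.8, 0.0]
grip_width: 0.0473
grip_force: 0.0
top (0.5491849184036255, 0.25934743881225586) 0.08853408694267273 [0.0074911  0.00174099] knob [0.54642719 0.24784335 0.10739   ] 26 handle [0.5262454  0.07213805] 432 yaw 82.27709501319566 lid z 0.08000208999337666 0.08613062074250011
side (0.5463771820068359, 0.2326458841562271) 0.085781529545784 [-0.0193536  0.0012737] knob [0.54939177 0.24845979 0.1071845 ] 203 handle [0.52647106 0.06858793] 717 yaw 82.73844059517403 lid z 0.08000084274008923 0.08664318868631193
```

View pics/end.png

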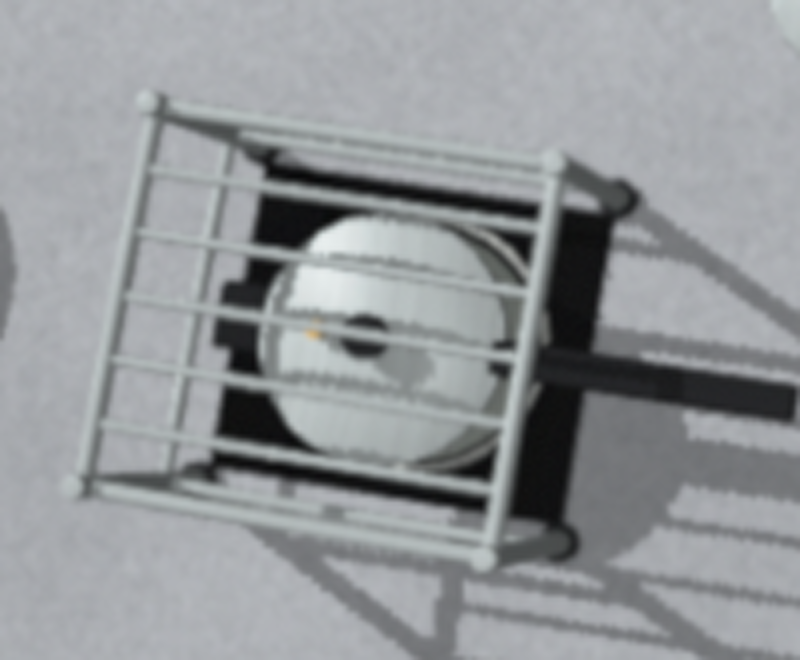

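The end view shows the knob at crop (365,335), the lid inside the ring's outline and the handle pointing straight out to (795,400). The knob puts the cooker's centre about 4 mm from the ring's centre, and its yaw is within 1° of the rack's. The gripper is clear, so I hand the job in.

```bash
python3 -c "
from station import ticket
print(ticket.hand_in())"
```

```text
the job is handed in; nothing more can be done
None
```

The cooker stands released on the burner under the shelf, about 4 mm from the ring's centre by the camera, with its handle within 1° of straight out of the front; the job is handed in, but no verdict came back.

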